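Tong a brass spacer out of a deep pocket and press it into its seat

TASK

Take the orange-handled sprung tongs from their wooden stand, squeeze them shut on the brass spacer deep in the narrow pocket of the aluminium block (firmly, but with no more than about 20 N on it) and draw it out of its spring clip. With the tongs, push the spacer upright into the spring clip of the blue assembly seat and press down with about 12 N, never more than 16 N, until it is fully home on the rubber pad. Then put the tongs back upright in their stand; never touch the spacer with the gripper, do not ram the block or the seat, and leave the locomotive and the tape measure alone.

Things in the scene. Friction and masses are not known exactly. Their poses are not given: they have to be found in the camera images.
- tongs_grip (a point): Orange-handled sprung parallel tongs, tips down in the stand, 110 mm tall, 90 g. This point: midway between the grip plates, 92 mm above the tips (98 mm above the surface at the start). Own z up, y across the two arms (squeeze direction). Grip plates 22 mm (x) by 38 mm high, 46 mm over their outsides when open; they can be carried half squeezed (40 to 43 mm over the plates), tips still open.
- tongs_tips (a point): Midway between the tongs' tips, at tip level. Tip gap = width over the plates - 24 mm: 22 mm open, 7 mm at the stop; over the legs' outsides it is the gap + 10 mm. Legs 8 mm wide in x; rubber pads inside the tips, 16 mm high; a small ledge 2 mm further in, 17.5 mm above the tips, can bear on the spacer's top. A dark cross-block, 30 mm (x) by 13 mm, underside 62 mm above the tips, rests on the stand's rim.
- tongs_left: The tongs' arm on their own +y side; origin between the tips at tip level, moving with the arm. The arms stay parallel, each on its own return spring. The springs push each plate outward with 4 N when open, 7 N at the stop; this is lost from the squeeze that reaches the tips.
- tongs_right: The tongs' other arm (-y side), likewise.
- spacer_center (a point): Centre of the brass spacer, an upright bar 10 (x) by 12 (y) by 30 mm high, 30 g (this point is 15 mm above its underside); own z up. Grip it with the tongs across its 12 mm, on its upper 16 mm. At the start it stands on the pocket's floor, its lower 10 mm held across x by a spring clip; drawing it out takes a pull of about 6 to 12 N.
- magazine: Fixed aluminium block 60 (x) by 80 (y) by 60 mm high; origin at the centre of its underside, z up. In its middle a pocket, open at the top, 15 mm in x by 42 mm in y, floor 6 mm above the surface. The spacer stands in its centre, top 24 mm below the rim, 12 mm side along y; the tongs' legs go in either side of it along y.
- seat: Fixed blue seat, base 70 (x) by 80 (y) mm; origin at the centre of its underside, z up. A sprung clip, jaws 9.4 mm apart at rest, 10 to 26 mm above the surface, flared to 32 mm, clamps the spacer across its 10 mm (x). Steel cheeks at +-y, 15 mm apart, flared, up to 17 mm high, guide its 12 mm (y). Home: spacer upright over the origin, on the rubber pad.
- seat_pad: Stiff rubber pad on the seat's floor between the jaws, 9 by 12 mm, set to an unknown height, different each time: its top 8 to 15 mm above the surface, so it has to be felt. It gives 1 mm or less. This origin is the seat's own and does not show the pad's height. The clip alone takes about 3 to 6 N of the push; a push that rises past that is the pad.
- stand: Fixed wooden stand of the tongs, base 70 (x) by 80 (y) mm; origin at the centre of its underside, z up. Slot open at the top, 17 mm in x by 40 mm in y, rim 68 mm, floor 6 mm above the surface; the tongs' legs go in with their squeeze direction along the slot's y.
- loco_bench: Model locomotive standing loose at the back of the bench, 37 x 179 x 45 mm; origin at the centre of its underside.
- tape_measure: Yellow tape measure standing loose on the left of the bench, 36 x 72 x 58 mm; origin at the centre of its underside.
Mind the look-alikes: they are no part of the job. Several things have the shape of the magazine; the one meant has the colours described above.

How it is judged:
By the outcome, as a careful person would: the job done as asked, in the order asked, and still so for the second after the job is handed in, with the robot touching nothing.
It also fails if it takes over 59 s, if anything falls off the work surface, if the arm or the gripper's body presses on something with over 40 N, if the wrist force passes 120 N, or if a joint passes its speed limit or range.

ROBOT

A 6-joint arm with a two-finger parallel gripper is mounted at the origin on a cart in front of the work surface, level with it; the furniture and walls round the work are solid. World frame = base frame: x ahead of the robot, y to its left, z up, the work surface at z = 0. Lengths are in m, angles in rad, forces in N, time in s.
With the tool pointing down it reaches from about 0.35 to 0.725 m from the base axis. Payload 4.3 kg.
Tool frame: the origin (TCP) lies midway between the tips of the shut fingers; the grasp point (between the pads) lies 19 mm behind it; z points along the fingers, y is the direction in which the jaws open and shut (so a half turn about z gives the same grasp; the last joint's range is limited). The gripper opens to 85 mm and grips with 20 to 120 N. Pads are 22 mm wide; open, the fingers measure 114 mm over their backs; the gripper's body (76 mm by 85 mm) begins 54 mm behind the grasp point. The pads swing forward as they close: fully open they stand 13 mm farther back than shut.
Start: joints at [-0.11, 0.377, 0.081, 1.274, 0, 1.46], TCP at [0.575, 0, 0.231] pointing down, gripper open.
Joint ranges: [-2.72, 2.72], [-0.84, 1.66], [-1.02, 1.22], [-1.77, 2.12], [-1.37, 1.28], [-3.14, 3.14]. Speed limits (rad/s): [2.57, 2.57, 3.14, 3.14, 3.14, 3.14].

INTERFACE

Orientations are given as a unit quaternion [x, y, z, w].
In Python, from plant import sensors, imaging, job gives the robot as it stands.
- The arm moves only by the tool carry_out, never from a script. Its argument "commands" is a list of rows, each an object with "translation": the shift along the tool's x, y, z in cm, a list of three; "turn": the turn about the tool's z in rad. A call has 1 to 12 rows; each row shifts and turns the commanded pose from where the row before left it, along the tool's axes as they then stand; what a row does not reach is not made up. A row lasts 1/8 s, in which the tool goes at most 62.5 mm and 10.7 degrees, less where a joint would pass 70% of its speed; a pose out of reach is approached as far as the arm can. A call is refused whole if a number of a shift passes 6.25 or a number of a turn 0.188, either way. A call with a gripper value outside its range is refused whole. "hand" is the closure, from -1 (fully open) to 1 (shut), so that 0 is half open, set as the call begins (left out, the last holds). The fingers move at their own pace and stop on an object; "grip_force" is the grip in N (left out, the last holds). Time passes only in rows, so rows that do not move let the fingers close. It gives the time, the measured TCP pose, the force and the opening at its end, in the units of the state.
- sensors.sense(): the state, without advancing time (a new reading comes with each control period).
- imaging.capture(name): name is "scene" or "side" or "wrist"; returns a dict with "color" (480x640x3 uint8, red, green, blue), "K" (3x3 intrinsics, pixels), "world_from_camera" (4x4, takes a point from camera to world coordinates). Camera axes: x right, y down, z forward; pixel columns grow to the right and rows downward; lengths in m; the calibration is good to about 2 mm. A picture is of the moment at which its call begins. There is no depth.
- job.close_job(): hands the job in, once; it reports no verdict.
The state is a dict: "time": time; "joint_pos": joint angles; "joint_velocities": joint speeds; "tau": joint torques, N m; "position": TCP position; "eef_rot": TCP orientation; "contact_force": force on the tool from outside, world axes, zero at the start; "ft_torque": the same for the moment, N m; "gripper_width": finger opening in m.
Only numpy, scipy, OpenCV 4.12 (cv2) and the standard library are available. Lean on these libraries where they do the work, as an engineer would, in place of code of your own. Each camera call takes 0.05 s, during which the arm holds its last target. There are 200 camera calls.

## Working session

There is one attempt and no reset: what is moved stays moved. The work goes in short steps, Python scripts to look and compute and a tool call to move; the robot and the scene stay as the last step left them, time stands still between calls to the robot, and variables do not carry over. Pictures are saved under pics/ and viewed, about 8 in all and at most 12, crops included, and the job is handed in when it is done.

Besides the shell and the picture viewer there is one more tool, called after "Call:" by a JSON object that holds its "api" and its "payload". carry_out: Moves the arm, as the interface text tells. Its arguments: {"type":"object","properties":{"commands":{"type":"array"},"hand":{"type":"number"},"grip_force":{"type":"number"}},"required":["commands"]}

```bash
mkdir -p pics; ls; python3 - <<'E'
from plant import sensors, imaging, job
import cv2,json,numpy as np
s=sensors.sense();print({k:np.round(v,3).tolist() for k,v in s.items()})
d={}
for n in ("scene","side","wrist"):
    c=imaging.capture(n);cv2.imwrite(f"pics/{n}0.png",c["color"][:,:,::-1])
    np.savez(f"pics/{n}0.npz",K=c["K"],T=c["world_from_camera"]);print(n,np.round(c["K"],1).tolist(),np.round(c["world_from_camera"],3).tolist())
E
```

```text
pics
{'time': 0.0, 'joint_pos': [-0.11, 0.378, 0.08, 1.274, -0.0, 1.461], 'joint_velocities': [0.002, -0.0, 0.0, -0.002, -0.002, 0.0], 'tau': [0.001, -46.36, 26.988, 0.021, -0.0, -0.0], 'position': [0.574, 0.0, 0.23], 'eef_rot': [0.707, 0.707, -0.001, -0.001], 'contact_force': [-0.061, -0.466, -0.776], 'ft_torque': [-0.026, -0.064, -0.001], 'gripper_width': 0.086}
scene [[446.2, 0.0, 325.3], [0.0, 446.2, 237.6], [0.0, 0.0, 1.0]] [[-0.814, 0.5, -0.294, 0.842], [0.58, 0.7, -0.416, 0.548], [-0.002, -0.509, -0.861, 0.995], [0.0, 0.0, 0.0, 1.0]]
side [[544.6, 0.0, 320.4], [0.0, 544.6, 238.3], [0.0, 0.0, 1.0]] [[0.877, -0.319, 0.359, 0.044], [-0.48, -0.562, 0.673, -0.796], [-0.012, -0.763, -0.646, 0.95], [0.0, 0.0, 0.0, 1.0]]
wrist [[407.3, 0.0, 311.8], [0.0, 407.3, 233.7], [0.0, 0.0, 1.0]] [[1.0, -0.0, -0.001, 0.574], [-0.0, -0.95, -0.312, 0.08], [-0.001, 0.312, -0.95, 0.373], [0.0, 0.0, 0.0, 1.0]]
```

View pics/scene0.png

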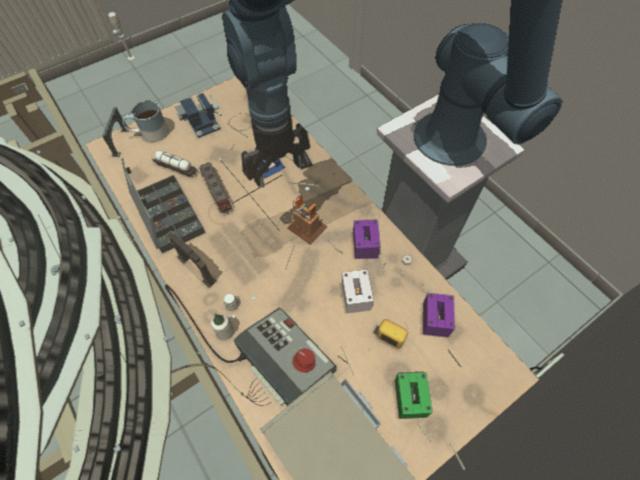

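View pics/wrist0.png

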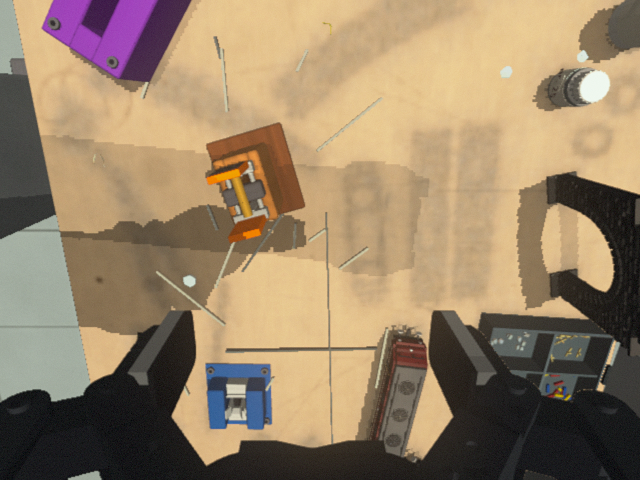

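View pics/side0.png

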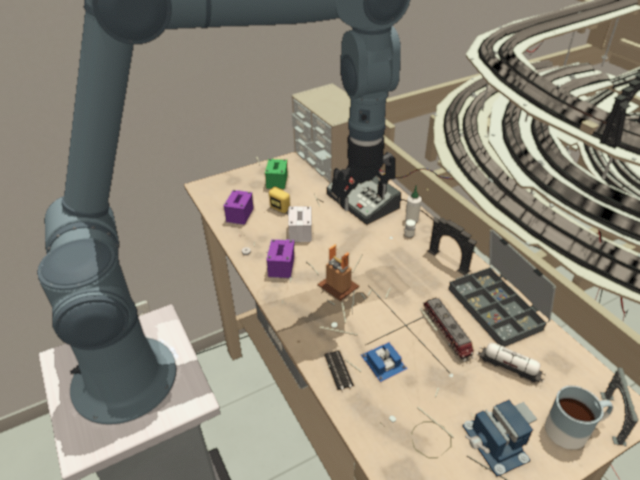

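The images show the stand with tongs at wrist px (245,190), the blue seat at wrist (238,397), the aluminium magazine at scene (358,290) and purple and green look-alikes. Next, enlarged crops for pixel readings.

```bash
cat > h.py <<'E'
import numpy as np, cv2
from plant import sensors, imaging
def snap(n,tag):
    c=imaging.capture(n);cv2.imwrite(f"pics/{n}{tag}.png",c["color"][:,:,::-1]);np.savez(f"pics/{n}{tag}.npz",K=c["K"],T=c["world_from_camera"])
def cam(n): 
    d=np.load(f"pics/{n}.npz");return d["K"],d["T"]
def ray(n,uv,z):
    K,T=cam(n);uv=np.atleast_2d(uv).astype(float)
    d=np.c_[uv,np.ones(len(uv))]@np.linalg.inv(K).T@T[:3,:3].T
    return T[:3,3]+d*((z-T[2,3])/d[:,2])[:,None]
def proj(n,P):
    K,T=cam(n);p=(np.atleast_2d(P)-T[:3,3])@T[:3,:3]@K.T;return p[:,:2]/p[:,2:]
def crop(n,x,y,w,h,s):
    a=cv2.imread(f"pics/{n}.png")[y:y+h,x:x+w];return cv2.resize(a,None,fx=s,fy=s,interpolation=cv2.INTER_CUBIC)
E
python3 - <<'E'
from h import *
a=crop("wrist0",190,110,130,150,4); b=crop("wrist0",195,355,90,85,3); c=crop("scene0",330,260,50,60,5)
o=np.zeros((600,800,3),np.uint8);o[:600,:520]=a;o[:255,522:792]=b;o[260:560,522:772]=c
cv2.imwrite("pics/c1.png",o)
print(ray("wrist0",[(245,190),(238,397)],0.03),ray("scene0",[(358,290)],0.05))
E
```

```text
[[ 0.51652482  0.00703857  0.03      ]
 [ 0.49828519 -0.20781141  0.03      ]] [[0.53817024 0.24940824 0.05      ]]
```

View pics/c1.png

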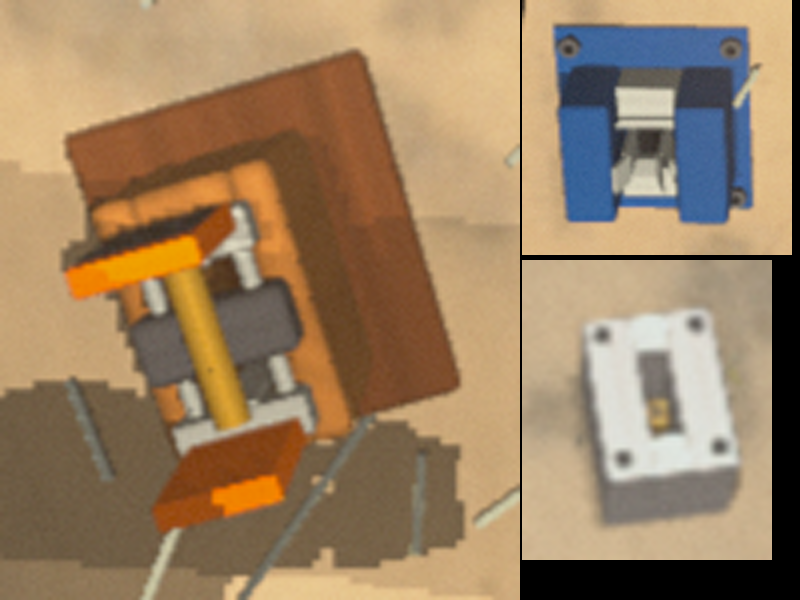

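The enlarged crop gives the stand's base corners, the orange plate tops, the seat base corners and the aluminium block's top corners with the brass spacer inside. I'll convert those to poses.

```bash
python3 - <<'E'
from h import *
def show(t,P):
    P=P[:,:2];print(t,np.round(P*1000,1).tolist(),"ctr",np.round(P.mean(0)*1000,1))
    e=np.diff(np.vstack([P,P[:1]]),axis=0);print("  len",np.round(np.linalg.norm(e,axis=1)*1000,1),"ang",np.round(np.degrees(np.arctan2(e[:,1],e[:,0])),1))
c1=lambda a:np.array(a)/4+[190,110]
for z in (0,.01): show("stand base",ray("wrist0",c1([(68,135),(360,52),(458,383)]),z))
show("plates",ray("wrist0",c1([(134,266),(218,501)]),.116))
show("crossblock",ray("wrist0",c1([(132,330),(285,280),(300,335),(150,384)]),.081))
show("rim",ray("wrist0",c1([(95,210),(265,160),(350,435)]),.068))
show("seat",ray("wrist0",(np.array([(555,25),(748,28),(752,207)])-[522,0])/3+[195,355],.006))
show("seatblocks",ray("wrist0",(np.array([(560,107),(617,107),(617,222),(568,222),(678,107),(732,107),(728,222),(678,222)])-[522,0])/3+[195,355],.03))
show("mag",ray("scene0",(np.array([(583,323),(710,310),(738,465),(605,482)])-[522,260])/5+[330,260],.06))
E
```

```text
stand base [[479.5, 42.9], [545.6, 60.9], [566.8, -14.5]] ctr [530.6  29.8]
  len [ 68.5  78.3 104.5] ang [ 15.2 -74.3 146.7]
stand base [[482.0, 43.9], [546.4, 61.4], [567.0, -11.9]] ctr [531.8  31.1]
  len [ 66.7  76.2 101.7] ang [ 15.2 -74.3 146.7]
plates [[517.7, 34.1], [529.0, -5.2]] ctr [523.4  14.4]
  len [40.9 40.9] ang [-74. 106.]
crossblock [[508.9, 16.1], [537.2, 25.3], [539.6, 15.1], [511.5, 5.9]] ctr [524.3  15.6]
  len [29.8 10.4 29.5 10.5] ang [  18.   -77.  -161.8  104.5]
rim [[500.7, 36.0], [532.8, 45.2], [547.0, -7.6]] ctr [526.8  24.5]
  len [33.4 54.7 63.7] ang [ 16.  -74.9 136.7]
seat [[461.5, -184.7], [529.7, -186.0], [528.6, -264.6]] ctr [ 506.6 -211.8]
  len [ 68.1  78.6 104.3] ang [ -1.  -90.8 130. ]
seatblocks [[467.9, -200.0], [487.2, -200.0], [484.0, -248.6], [466.8, -248.6], [507.9, -200.0], [526.1, -200.0], [523.0, -248.6], [505.4, -248.6]] ctr [ 496.1 -224.3]
  len [19.3 48.7 17.2 63.6 18.3 48.7 17.5 61.4] ang [   0.   -93.8 -180.    49.8    0.   -93.7 -180.   127.7]
mag [[544.4, 196.3], [492.2, 225.4], [530.0, 293.7], [583.5, 265.5]] ctr [537.5 245.2]
  len [59.8 78.1 60.5 79.4] ang [ 151.    61.   -27.8 -119.5]
```

Stand ≈ (523.5, 14.4) mm, yaw 15.7°. Seat ≈ (495, -224.6), yaw -1°. Magazine ≈ (537.5, 245), yaw -29°. Now I'll move over the tongs.

Call:
{"api": "carry_out", "payload": {"commands": [{"translation":[0.7,-2.6,0],"turn":0},{"translation":[0.7,-2.5,0],"turn":0},{"translation":[0,0,0],"turn":-0.184},{"translation":[0,0,0],"turn":-0.184},{"translation":[0,0,0],"turn":-0.184},{"translation":[0,0,0],"turn":-0.184},{"translation":[0,0,0],"turn":-0.184},{"translation":[0,0,0],"turn":-0.184},{"translation":[0,0,0],"turn":-0.184},{"translation":[0,0,0],"turn":-0.184},{"translation":[0,0,0],"turn":-0.184},{"translation":[0,0,0],"turn":-0.184}], "hand": -1, "grip_force": 24}}

```text
time: 1.65
position: [0.5238, 0.014, 0.231]
eef_rot: [-0.137, 0.991, 0.0, -0.0]
contact_force: [0.3, 0.0, -0.1]
gripper_width: 0.0857
```

```bash
cat >> h.py <<'E'
from scipy.spatial.transform import Rotation as R
def goto(x,y,yang=None):
    "shift in the tool axes (cm) to world x,y (mm) and turn for tool y at yang deg"
    s=sensors.sense();r=R.from_quat(s["eef_rot"]).as_matrix();p=s["position"]
    d=np.array([x/1000-p[0],y/1000-p[1],0])@r*100;a=np.degrees(np.arctan2(r[1,1],r[0,1]))
    print("t",round(s["time"],2),"p",np.round(np.array(p)*1000,1),"yang",round(a,2),"z",np.round(r[:,2],3),"j",np.round(s["joint_pos"],2),"F",np.round(s["contact_force"],1),"w",round(s["gripper_width"]*1000,1))
    print("shift cm",np.round(d,2),"turn",None if yang is None else round(-np.radians(yang-a),3))
E
python3 - <<'E'
from h import *
goto(523.5,14.4,105.7); snap("wrist","1")
print(proj("wrist1",[(.5235,.0144,.116),(.5235,.0144,.006)]))
E
```

```text
t 1.65 p [523.8  14.  231. ] yang 105.77 z [-0.001  0.    -1.   ] j [-0.09  0.27 -0.07  1.23 -0.   -0.37] F [ 0.3  0.  -0.1] w 85.7
shift cm [0.01 0.04 0.  ] turn 0.001
[[312.20441813 227.6077676 ]
 [312.10134557 191.97511942]]
```

View pics/wrist1.png

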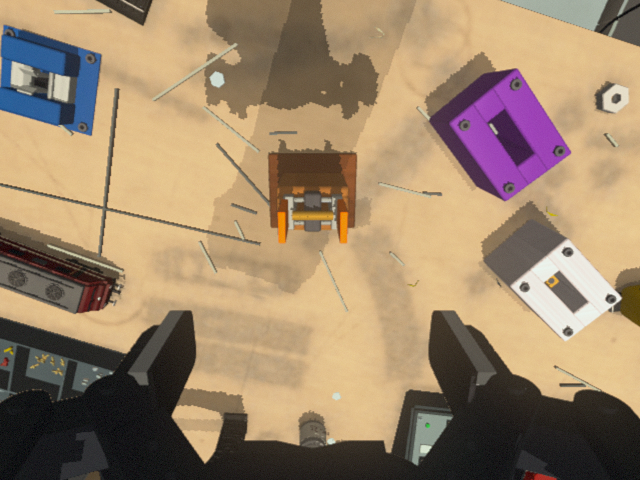

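The wrist picture shows the tongs centred between the fingers (plates at x≈283 and 343, row ≈230), with the stand's edges parallel to the image axes. Descending and half-squeezing.

Call:
{"api": "carry_out", "payload": {"commands": [{"translation":[0,0,4],"turn":0},{"translation":[0,0,4],"turn":0},{"translation":[0,0,4],"turn":0},{"translation":[0,0,2],"turn":0},{"translation":[0,0,1.4],"turn":0},{"translation":[0,0,0],"turn":0},{"translation":[0,0,0],"turn":0}]}}

```text
time: 2.58
position: [0.5249, 0.0139, 0.0782]
eef_rot: [-0.134, 0.991, -0.0, 0.001]
contact_force: [-0.1, -0.7, -0.2]
gripper_width: 0.0857
```

Call:
{"api": "carry_out", "payload": {"commands": [{"translation":[0,0,0],"turn":0},{"translation":[0,0,0],"turn":0},{"translation":[0,0,0],"turn":0},{"translation":[0,0,0],"turn":0},{"translation":[0,0,0],"turn":0},{"translation":[0,0,0],"turn":0}], "hand": 0.03, "grip_force": 24}}

```text
time: 3.32
position: [0.5246, 0.014, 0.0781]
eef_rot: [-0.134, 0.991, -0.0, 0.001]
contact_force: [-0.7, -0.3, 5.8]
gripper_width: 0.0418
```

Call:
{"api": "carry_out", "payload": {"commands": [{"translation":[0,0,-0.5],"turn":0},{"translation":[0,0,-2],"turn":0},{"translation":[0,0,-4],"turn":0},{"translation":[0,0,-4],"turn":0},{"translation":[0,0,0],"turn":0},{"translation":[0,0,0],"turn":0}]}}

```text
time: 4.08
position: [0.5236, 0.014, 0.1816]
eef_rot: [-0.134, 0.991, 0.0, -0.0]
contact_force: [-0.9, -0.6, -1.5]
gripper_width: 0.0413
```

```bash
python3 - <<'E'
from h import *
goto(537.5,245.2,61)
E
```

```text
t 4.08 p [523.6  14.  181.6] yang 105.42 z [-0.001  0.    -1.   ] j [-0.09  0.29 -0.17  1.11 -0.   -0.36] F [-0.9 -0.6 -1.5] w 41.3
shift cm [-7.49 21.91  0.  ] turn 0.775
```

Call:
{"api": "carry_out", "payload": {"commands": [{"translation":[-1,2.9,0],"turn":0},{"translation":[-1.5,4.4,0],"turn":0},{"translation":[-1.5,4.4,0],"turn":0},{"translation":[-1.5,4.4,0],"turn":0},{"translation":[-1.3,3.8,0],"turn":0},{"translation":[-0.69,2.01,0],"turn":0.125},{"translation":[0,0,0],"turn":0.16},{"translation":[0,0,0],"turn":0.16},{"translation":[0,0,0],"turn":0.16},{"translation":[0,0,0],"turn":0.17},{"translation":[0,0,0],"turn":0},{"translation":[0,0,0],"turn":0}]}}

```text
time: 5.58
position: [0.5373, 0.2449, 0.1812]
eef_rot: [0.249, 0.968, -0.001, -0.001]
contact_force: [-0.1, -0.7, -1.4]
gripper_width: 0.0416
```

```bash
python3 - <<'E'
from h import *
goto(537.5,245.2,61); snap("wrist","2")
cv2.imwrite("pics/c2.png",crop("wrist2",200,120,230,172,3.45))
E
```

```text
t 5.58 p [537.3 244.9 181.2] yang 61.15 z [-0.002 -0.001 -1.   ] j [ 0.32  0.43  0.03  1.17 -0.    0.82] F [-0.1 -0.7 -1.4] w 41.6
shift cm [-0.    0.04 -0.  ] turn 0.003
```

View pics/c2.png

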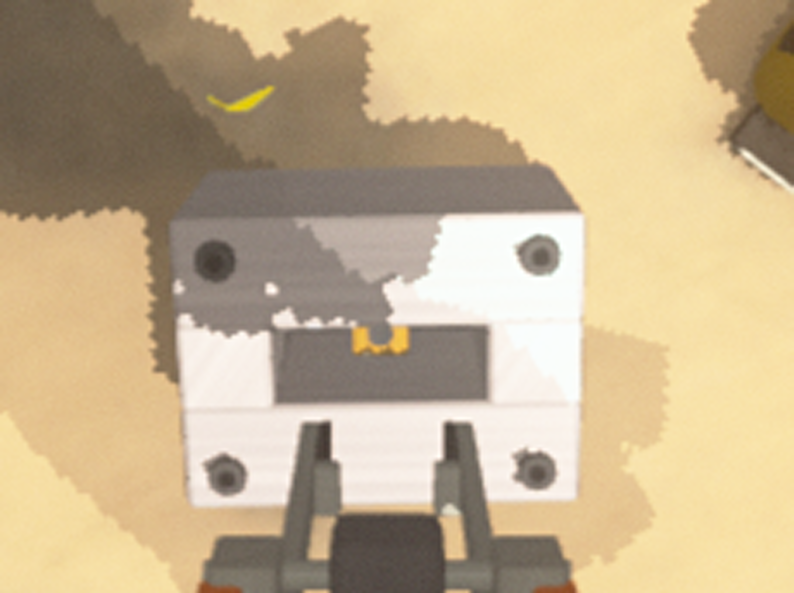

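```bash
cat >> h.py <<'E'
def tool(P,origin=None):
    "world points -> tool frame relative to TCP, mm"
    s=sensors.sense();r=R.from_quat(s["eef_rot"]).as_matrix();return np.round((np.atleast_2d(P)-s["position"])@r*1000,1)
E
python3 - <<'E'
from h import *
c=lambda a:np.array(a)/3.45+[200,120]
print("pocket",tool(ray("wrist2",c([(274,325),(490,325),(487,404),(276,402)]),.06)).tolist())
print("block",tool(ray("wrist2",c([(172,218),(582,213),(577,498),(190,505)]),.06)).tolist())
print("spacer",tool(ray("wrist2",c([(353,352),(408,352)]),.036)).tolist())
print("tips",tool(ray("wrist2",c([(303,425),(330,425),(445,423),(472,423)]),.109)).tolist())
E
```

```text
pocket [[7.7, -22.1, 121.5], [7.7, 20.0, 121.5], [-8.5, 19.7, 121.5], [-8.1, -22.1, 121.5]]
block [[28.8, -40.9, 121.6], [29.8, 36.9, 121.5], [-28.6, 38.4, 121.4], [-30.1, -40.1, 121.5]]
spacer [[-4.9, -7.3, 145.5], [-4.9, 4.4, 145.5]]
tips [[4.5, -13.8, 72.5], [4.5, -9.4, 72.5], [4.8, 9.3, 72.5], [4.8, 13.6, 72.5]]
```

Call:
{"api": "carry_out", "payload": {"commands": [{"translation":[-0.07,-0.12,0],"turn":-0.006},{"translation":[0,0,1.5],"turn":0},{"translation":[0,0,1.5],"turn":0},{"translation":[0,0,0.8],"turn":0},{"translation":[0,0,0],"turn":0},{"translation":[0,0,0],"turn":0}]}}

```text
time: 6.38
position: [0.5382, 0.2438, 0.1446]
eef_rot: [0.247, 0.969, 0.0, 0.0]
contact_force: [0.4, -0.0, -0.7]
gripper_width: 0.0415
```

```bash
python3 - <<'E'
from h import *
goto(537.5,245.2,61); snap("wrist","3")
cv2.imwrite("pics/c3.png",crop("wrist3",200,120,230,172,3.45))
E
```

```text
t 6.38 p [538.2 243.8 144.6] yang 61.37 z [ 0.  0. -1.] j [ 0.32  0.45 -0.04  1.08 -0.    0.82] F [ 0.4 -0.  -0.7] w 41.5
shift cm [ 0.13  0.09 -0.  ] turn 0.006
```

View pics/c3.png

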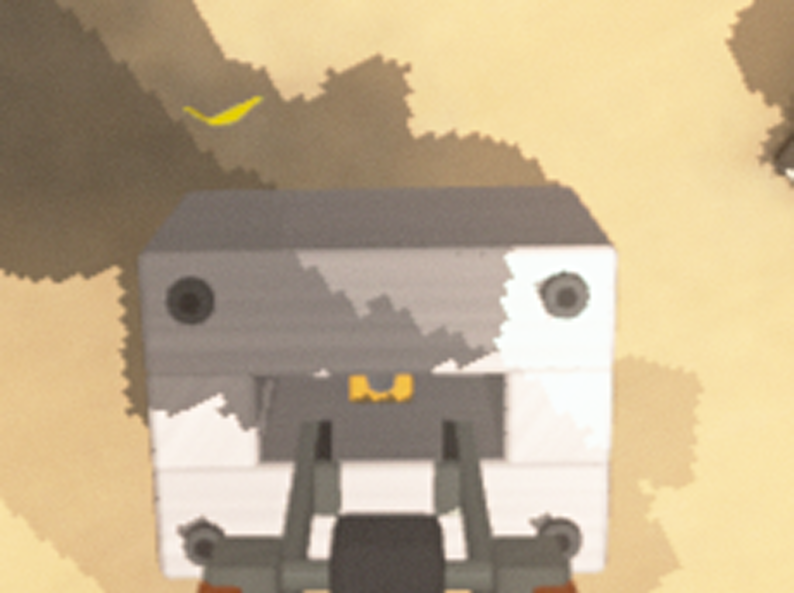

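The tips (x≈303–330 and 445–472, row ≈423) are just above the pocket rim (x≈260–505, rows 374–458), with the spacer at x 349–413.

```bash
python3 - <<'E'
from h import *
c=lambda a:np.array(a)/3.45+[200,120]
print("pocket",tool(ray("wrist3",c([(260,374),(505,374),(503,458),(262,458)]),.06)).tolist())
print("block",tool(ray("wrist3",c([(140,250),(616,246),(608,572),(162,578)]),.06)).tolist())
print("spacer",tool(ray("wrist3",c([(349,402),(413,402)]),.036)).tolist())
print("tips",tool(ray("wrist3",c([(303,423),(330,423),(445,422),(472,422)]),.0725)).tolist())
E
```

```text
pocket [[9.3, -21.7, 84.8], [9.2, 19.9, 84.8], [-6.0, 19.9, 84.9], [-6.0, -21.7, 84.8]]
block [[30.7, -40.8, 84.8], [31.3, 37.6, 84.8], [-27.7, 39.1, 84.9], [-28.8, -40.2, 84.8]]
spacer [[-3.8, -7.3, 108.8], [-3.8, 4.8, 108.8]]
tips [[4.9, -13.8, 72.3], [4.9, -9.4, 72.3], [5.0, 9.3, 72.3], [5.0, 13.6, 72.3]]
```

Call:
{"api": "carry_out", "payload": {"commands": [{"translation":[0.04,-0.1,0],"turn":-0.005},{"translation":[0,0,1],"turn":0},{"translation":[0,0,1.2],"turn":0},{"translation":[0,0,1],"turn":0},{"translation":[0,0,0.8],"turn":0},{"translation":[0,0,0.5],"turn":0},{"translation":[0,0,0],"turn":0}]}}

```text
time: 7.3
position: [0.5369, 0.243, 0.0989]
eef_rot: [0.245, 0.97, -0.0, -0.0]
contact_force: [-0.4, -0.2, -0.9]
gripper_width: 0.0411
```

```bash
python3 - <<'E'
from h import *
goto(537.5,245.2,61)
E
```

```text
t 7.3 p [536.9 243.   98.9] yang 61.65 z [-0.001 -0.    -1.   ] j [ 0.32  0.48 -0.12  0.98  0.    0.81] F [-0.4 -0.2 -0.9] w 41.1
shift cm [ 0.05  0.23 -0.  ] turn 0.011
```

Call:
{"api": "carry_out", "payload": {"commands": [{"translation":[0,0,0.3],"turn":0},{"translation":[0,0,0.33],"turn":0},{"translation":[0,0,0],"turn":0}]}}

```text
time: 7.68
position: [0.537, 0.243, 0.0928]
eef_rot: [0.245, 0.97, -0.0, -0.0]
contact_force: [-0.3, 0.7, -1.4]
gripper_width: 0.0413
```

Call:
{"api": "carry_out", "payload": {"commands": [{"translation":[0,0,0],"turn":0},{"translation":[0,0,0],"turn":0},{"translation":[0,0,0],"turn":0}], "hand": 0.08, "grip_force": 22}}

```text
time: 8.05
position: [0.5373, 0.2431, 0.0931]
eef_rot: [0.245, 0.97, 0.0, 0.0]
contact_force: [-0.8, -0.1, -0.9]
gripper_width: 0.0395
```

Call:
{"api": "carry_out", "payload": {"commands": [{"translation":[0,0,0],"turn":0},{"translation":[0,0,0],"turn":0},{"translation":[0,0,0],"turn":0},{"translation":[0,0,0],"turn":0}], "hand": 0.13, "grip_force": 22}}

```text
time: 8.55
position: [0.5372, 0.243, 0.093]
eef_rot: [0.245, 0.97, 0.0, 0.0]
contact_force: [-0.8, -0.2, -1.3]
gripper_width: 0.0371
```

Call:
{"api": "carry_out", "payload": {"commands": [{"translation":[0,0,0],"turn":0},{"translation":[0,0,0],"turn":0},{"translation":[0,0,0],"turn":0},{"translation":[0,0,0],"turn":0}], "hand": 0.3, "grip_force": 23}}

```text
time: 9.05
position: [0.5372, 0.243, 0.0931]
eef_rot: [0.245, 0.97, -0.0, 0.0]
contact_force: [0.2, -0.7, 0.8]
gripper_width: 0.034
```

Call:
{"api": "carry_out", "payload": {"commands": [{"translation":[0,0,-0.15],"turn":0},{"translation":[0,0,-0.15],"turn":0},{"translation":[0,0,-0.2],"turn":0}]}}

```text
time: 9.43
position: [0.5365, 0.2427, 0.0972]
eef_rot: [0.245, 0.97, -0.001, -0.001]
contact_force: [0.4, 0.1, -8.7]
gripper_width: 0.0343
```

Call:
{"api": "carry_out", "payload": {"commands": [{"translation":[0,0,-0.2],"turn":0},{"translation":[0,0,-0.3],"turn":0},{"translation":[0,0,-0.5],"turn":0},{"translation":[0,0,-0.5],"turn":0},{"translation":[0,0,0],"turn":0}]}}

```text
time: 10.05
position: [0.5383, 0.2435, 0.1146]
eef_rot: [0.245, 0.97, 0.001, 0.001]
contact_force: [0.0, 0.6, -1.7]
gripper_width: 0.0342
```

Call:
{"api": "carry_out", "payload": {"commands": [{"translation":[0,0,-1],"turn":0},{"translation":[0,0,-2],"turn":0},{"translation":[0,0,-3],"turn":0},{"translation":[0,0,-2.4],"turn":0},{"translation":[0,0,0],"turn":0}]}}

```text
time: 10.68
position: [0.5388, 0.2436, 0.1996]
eef_rot: [0.245, 0.97, 0.001, 0.002]
contact_force: [0.4, 0.2, -1.5]
gripper_width: 0.0344
```

```bash
python3 - <<'E'
from h import *
goto(495,-224.6,89); snap("wrist","4")
cv2.imwrite("pics/c4.png",crop("wrist4",200,120,230,172,3.45))
E
```

```text
t 10.68 p [538.8 243.6 199.6] yang 61.65 z [ 0.005  0.002 -1.   ] j [ 0.32  0.42  0.06  1.21 -0.    0.81] F [ 0.4  0.2 -1.5] w 34.4
shift cm [-18.37 -43.29  -0.1 ] turn -0.477
```

View pics/c4.png

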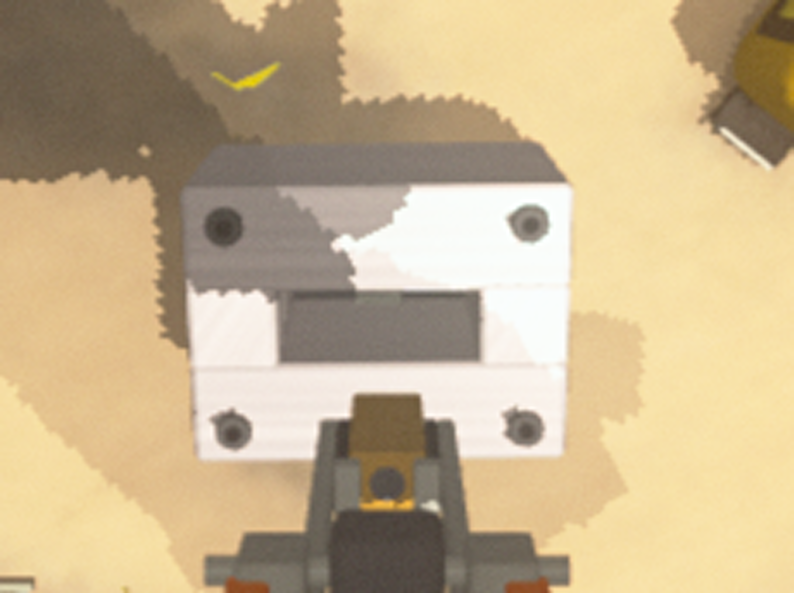

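The spacer is held upright and centred in the tongs (x 352–424, underside row 395) and the pocket is empty. Flying to the seat.

Call:
{"api": "carry_out", "payload": {"commands": [{"translation":[-0.73,-1.73,0],"turn":0},{"translation":[-1.47,-3.46,0],"turn":0},{"translation":[-2.02,-4.76,0],"turn":0},{"translation":[-2.02,-4.76,0],"turn":0},{"translation":[-2.02,-4.76,0],"turn":0},{"translation":[-2.02,-4.76,0],"turn":0},{"translation":[-2.02,-4.76,0],"turn":0},{"translation":[-2.02,-4.76,0],"turn":0},{"translation":[-2.02,-4.76,0],"turn":0},{"translation":[-1.3,-3.05,0],"turn":0},{"translation":[-0.73,-1.73,0],"turn":0},{"translation":[0,0,0],"turn":0}]}}

```text
time: 12.22
position: [0.4923, -0.2257, 0.1962]
eef_rot: [0.246, 0.969, 0.0, -0.001]
contact_force: [-0.0, 0.3, -1.3]
gripper_width: 0.0344
```

Call:
{"api": "carry_out", "payload": {"commands": [{"translation":[0,0,0],"turn":-0.12},{"translation":[0,0,0],"turn":-0.12},{"translation":[0,0,0],"turn":-0.12},{"translation":[0,0,0],"turn":-0.117},{"translation":[0,0,2],"turn":0},{"translation":[0,0,2],"turn":0},{"translation":[0,0,1],"turn":0},{"translation":[0,0,0],"turn":0},{"translation":[0,0,0],"turn":0}]}}

```text
time: 13.35
position: [0.4937, -0.225, 0.1477]
eef_rot: [0.009, 1.0, -0.0, 0.001]
contact_force: [0.7, 0.0, -1.9]
gripper_width: 0.034
```

```bash
python3 - <<'E'
from h import *
goto(495,-224.6,89); snap("wrist","5")
cv2.imwrite("pics/c5.png",crop("wrist5",200,120,230,172,3.45))
E
```

```text
t 13.35 p [ 493.7 -225.   147.7] yang 89.01 z [ 0.001 -0.    -1.   ] j [-0.54  0.35 -0.18  1.04  0.   -0.53] F [ 0.7  0.  -1.9] w 34.0
shift cm [-0.13  0.05  0.  ] turn 0.0
```

View pics/c5.png

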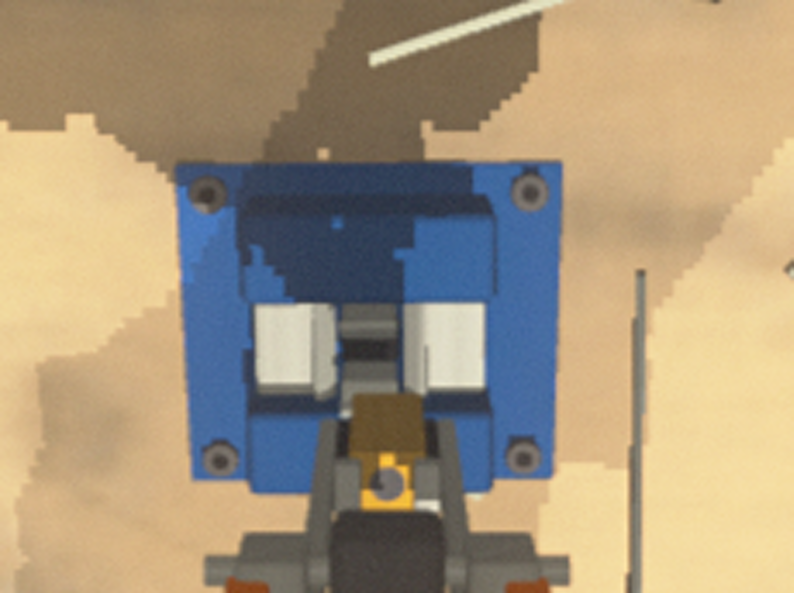

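The crop shows the seat (base corners (176,163), (562,162), (552,479), (192,480)) with the cheeks left and right of the clip, and the spacer underside at row 395, x 352–424.

```bash
python3 - <<'E'
from h import *
c=lambda a:np.array(a)/3.45+[200,120]
for z in (0,.004,.008,.012):
    P=tool(ray("wrist5",c([(176,163),(562,162),(552,479),(192,480)]),z)); print(z,"base",P[:,:2].tolist(),P[:,:2].mean(0).round(2))
    P=tool(ray("wrist5",c([(207,193),(530,192),(523,456),(220,457)]),z)); print("  bolts",P[:,:2].tolist(),P[:,:2].mean(0).round(2))
for z in (.017,):print("cheek inner",tool(ray("wrist5",c([(335,345),(405,345)]),z))[:,:2].tolist())
for z in (.026,.032): print("jaw rows",z,tool(ray("wrist5",c([(370,304),(370,334),(370,364),(370,396)]),z))[:,:2].tolist())
for z in (.032,.036,.04): print("housing",z,tool(ray("wrist5",c([(241,214),(494,212),(486,302),(253,302),(252,413),(492,413)]),z))[:,:2].tolist())
s=sensors.sense()["position"]
for dz in (.083,.085,.087,.089): print("spacer bottom",dz,tool(ray("wrist5",c([(352,395),(424,395),(349,455),(427,455)]),s[2]-dz)).tolist())
E
```

```text
0 base [[35.1, -43.0], [35.2, 36.7], [-35.1, 37.2], [-35.3, -42.8]] [-0.02 -2.97]
  bolts [[28.8, -36.9], [29.0, 30.3], [-29.6, 30.6], [-29.9, -36.3]] [-0.43 -3.07]
0.004 base [[35.7, -42.4], [35.9, 36.2], [-33.5, 36.7], [-33.7, -42.2]] [ 1.1  -2.92]
  bolts [[29.5, -36.3], [29.7, 29.9], [-28.1, 30.2], [-28.3, -35.8]] [ 0.7 -3. ]
0.008 base [[36.3, -41.8], [36.5, 35.7], [-31.9, 36.2], [-32.1, -41.6]] [ 2.2  -2.87]
  bolts [[30.2, -35.8], [30.4, 29.4], [-26.6, 29.8], [-26.8, -35.3]] [ 1.8  -2.97]
0.012 base [[36.9, -41.2], [37.1, 35.2], [-30.3, 35.7], [-30.5, -41.0]] [ 3.3  -2.82]
  bolts [[31.0, -35.3], [31.1, 29.0], [-25.1, 29.3], [-25.3, -34.8]] [ 2.92 -2.95]
cheek inner [[0.9, -10.0], [0.9, 4.2]]
jaw rows 0.026 [[11.8, -2.8], [5.7, -2.8], [-0.4, -2.8], [-7.0, -2.8]]
jaw rows 0.032 [[13.4, -2.7], [7.4, -2.7], [1.4, -2.7], [-5.0, -2.8]]
housing 0.032 [[30.6, -26.6], [31.0, 20.4], [13.7, 19.3], [13.7, -24.9], [-8.5, -25.7], [-8.5, 20.9]]
housing 0.036 [[31.4, -26.2], [31.7, 20.1], [14.8, 19.0], [14.8, -24.5], [-7.1, -25.3], [-7.2, 20.6]]
housing 0.04 [[32.2, -25.8], [32.5, 19.8], [15.8, 18.7], [15.8, -24.1], [-5.8, -24.9], [-5.8, 20.3]]
spacer bottom 0.083 [[6.1, -5.4, 83.0], [6.1, 6.7, 83.0], [-4.8, -6.0, 83.0], [-4.8, 7.3, 83.0]]
spacer bottom 0.085 [[5.4, -5.5, 85.0], [5.4, 6.8, 85.0], [-5.5, -6.1, 85.0], [-5.5, 7.4, 85.0]]
spacer bottom 0.087 [[4.7, -5.5, 87.0], [4.7, 6.9, 87.0], [-6.3, -6.1, 87.0], [-6.3, 7.5, 87.0]]
spacer bottom 0.089 [[4.1, -5.6, 89.0], [4.1, 6.9, 89.0], [-7.1, -6.2, 89.0], [-7.1, 7.5, 89.0]]
```

Call:
{"api": "carry_out", "payload": {"commands": [{"translation":[0.05,-0.35,0],"turn":0},{"translation":[0,0,1.5],"turn":0},{"translation":[0,0,0.9],"turn":0},{"translation":[0,0,0],"turn":0},{"translation":[0,0,0],"turn":0}]}}

```text
time: 14.02
position: [0.4926, -0.2286, 0.1229]
eef_rot: [0.009, 1.0, 0.0, -0.0]
contact_force: [-0.1, 0.3, -0.7]
gripper_width: 0.0342
```

```bash
python3 - <<'E'
from h import *
goto(495,-224.6,89); snap("wrist","6")
cv2.imwrite("pics/c6.png",crop("wrist6",240,170,145,108,5.5))
snap("scene","6");snap("side","6")
E
```

```text
t 14.03 p [ 492.6 -228.6  122.9] yang 88.98 z [-0.  0. -1.] j [-0.55  0.37 -0.22  0.98  0.   -0.53] F [-0.1  0.3 -0.7] w 34.2
shift cm [-0.23  0.4   0.  ] turn -0.0
```

View pics/c6.png

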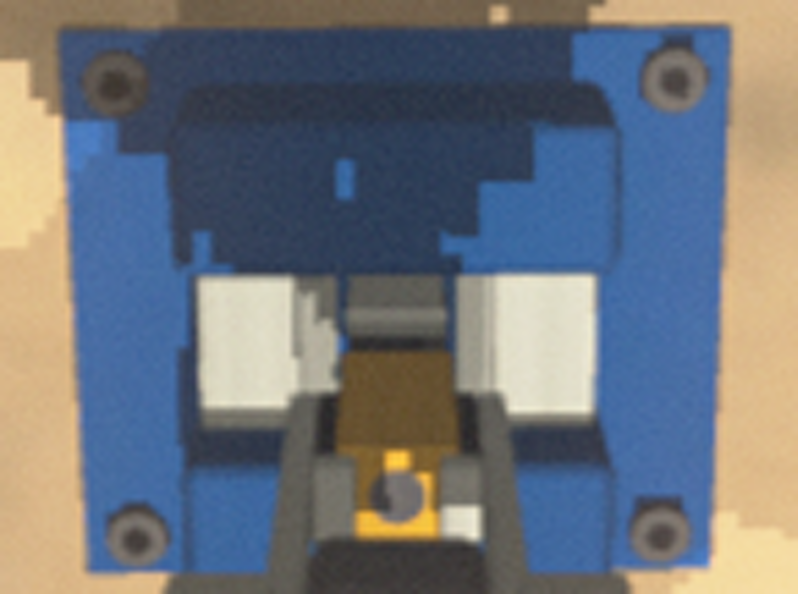

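```bash
python3 - <<'E'
from h import *
c=lambda a:np.array(a)/5.5+[240,170]
for z in (0,.003,.006):
    P=tool(ray("wrist6",c([(60,30),(730,28),(712,567),(88,571)]),z)); print(z,"base",P[:,:2].tolist(),P[:,:2].mean(0).round(2))
    P=tool(ray("wrist6",c([(117,80),(675,78),(661,533),(137,537)]),z)); print("  bolts",P[:,:2].tolist(),P[:,:2].mean(0).round(2))
print("cheek top inner",tool(ray("wrist6",c([(298,345),(497,345)]),.017))[:,:2].tolist())
for z in (.026,.032): print("jaw rows",z,tool(ray("wrist6",c([(396,272),(396,307),(396,335),(396,350)]),z))[:,:2].tolist())
for z in (.028,.032,.036): print("housing",z,tool(ray("wrist6",c([(178,122),(612,124),(200,272),(598,272),(190,465),(607,465)]),z))[:,:2].tolist())
print("spacer bottom",tool(ray("wrist6",c([(342,350),(455,350)]),.0359)).tolist())
print("tips",tool(ray("wrist6",c([(305,395),(330,395),(475,395),(500,395)]),.0508)).tolist())
E
```

```text
0 base [[34.0, -39.6], [34.1, 40.3], [-35.7, 41.2], [-36.2, -39.3]] [-0.95  0.65]
  bolts [[27.9, -33.0], [28.1, 33.9], [-30.9, 34.4], [-31.5, -32.8]] [-1.6   0.62]
0.003 base [[34.5, -39.1], [34.7, 39.8], [-34.4, 40.7], [-34.9, -38.8]] [-0.02  0.65]
  bolts [[28.5, -32.6], [28.7, 33.6], [-29.7, 34.0], [-30.2, -32.4]] [-0.67  0.65]
0.006 base [[35.0, -38.7], [35.2, 39.4], [-33.0, 40.3], [-33.6, -38.4]] [0.9  0.65]
  bolts [[29.1, -32.3], [29.3, 33.2], [-28.4, 33.7], [-28.9, -32.0]] [0.28 0.65]
cheek top inner [[-0.0, -11.0], [-0.0, 12.2]]
jaw rows 0.026 [[11.4, 0.4], [7.4, 0.4], [4.1, 0.4], [2.3, 0.4]]
jaw rows 0.032 [[13.2, 0.4], [9.2, 0.4], [6.0, 0.4], [4.3, 0.4]]
housing 0.028 [[28.9, -23.1], [28.7, 23.8], [12.0, -21.2], [12.0, 22.7], [-10.8, -23.0], [-10.8, 24.4]]
housing 0.032 [[29.8, -22.7], [29.5, 23.4], [13.2, -20.8], [13.2, 22.3], [-9.2, -22.6], [-9.2, 24.0]]
housing 0.036 [[30.7, -22.3], [30.4, 23.0], [14.4, -20.5], [14.3, 22.0], [-7.7, -22.2], [-7.7, 23.6]]
spacer bottom [[5.6, -5.4, 87.5], [5.6, 6.8, 87.5]]
tips [[5.6, -8.8, 72.6], [5.6, -6.3, 72.6], [5.6, 8.4, 72.6], [5.6, 11.0, 72.6]]
```

Call:
{"api": "carry_out", "payload": {"commands": [{"translation":[-0.1,0,0],"turn":0},{"translation":[0,0,0.3],"turn":0},{"translation":[0,0,0.3],"turn":0},{"translation":[0,0,0.2],"turn":0},{"translation":[0,0,0],"turn":0}]}}

```text
time: 14.8
position: [0.4935, -0.2285, 0.1147]
eef_rot: [0.009, 1.0, 0.0, -0.0]
contact_force: [0.3, 0.7, -1.5]
gripper_width: 0.0345
```

Call:
{"api": "carry_out", "payload": {"commands": [{"translation":[0,0,0.15],"turn":0},{"translation":[0,0,0.15],"turn":0},{"translation":[0,0,0],"turn":0}]}}

```text
time: 15.18
position: [0.4939, -0.2289, 0.1123]
eef_rot: [0.009, 1.0, -0.0, 0.0]
contact_force: [0.5, -0.6, 0.8]
gripper_width: 0.0345
```

Call:
{"api": "carry_out", "payload": {"commands": [{"translation":[0,0,0.15],"turn":0},{"translation":[0,0,0.15],"turn":0},{"translation":[0,0,0],"turn":0}]}}

```text
time: 15.55
position: [0.4938, -0.2288, 0.1089]
eef_rot: [0.009, 1.0, -0.0, 0.0]
contact_force: [-0.9, -0.3, 1.8]
gripper_width: 0.0344
```

Call:
{"api": "carry_out", "payload": {"commands": [{"translation":[0,0,0.15],"turn":0},{"translation":[0,0,0.15],"turn":0},{"translation":[0,0,0],"turn":0}]}}

```text
time: 15.92
position: [0.4937, -0.2286, 0.1058]
eef_rot: [0.009, 1.0, 0.0, -0.0]
contact_force: [-0.1, -0.2, -0.0]
gripper_width: 0.0339
```

Call:
{"api": "carry_out", "payload": {"commands": [{"translation":[0,0,0.1],"turn":0},{"translation":[0,0,0.1],"turn":0},{"translation":[0,0,0],"turn":0}]}}

```text
time: 16.3
position: [0.4937, -0.2286, 0.1039]
eef_rot: [0.009, 1.0, 0.0, -0.0]
contact_force: [-0.3, -0.7, 1.2]
gripper_width: 0.0343
```

Call:
{"api": "carry_out", "payload": {"commands": [{"translation":[0,0,0.1],"turn":0},{"translation":[0,0,0],"turn":0}]}}

```text
time: 16.55
position: [0.4937, -0.2286, 0.1029]
eef_rot: [0.009, 1.0, 0.0, 0.0]
contact_force: [-0.5, 0.2, 1.2]
gripper_width: 0.0342
```

Call:
{"api": "carry_out", "payload": {"commands": [{"translation":[0,0,0.1],"turn":0},{"translation":[0,0,0],"turn":0}]}}

```text
time: 16.8
position: [0.4937, -0.2287, 0.1019]
eef_rot: [0.009, 1.0, 0.0, -0.0]
contact_force: [0.1, -0.1, 0.8]
gripper_width: 0.0341
```

Call:
{"api": "carry_out", "payload": {"commands": [{"translation":[0,0,0.1],"turn":0},{"translation":[0,0,0],"turn":0}]}}

```text
time: 17.05
position: [0.4937, -0.2287, 0.1009]
eef_rot: [0.009, 1.0, 0.0, -0.0]
contact_force: [-0.1, 0.5, 1.3]
gripper_width: 0.0344
```

Call:
{"api": "carry_out", "payload": {"commands": [{"translation":[0,0,0.1],"turn":0},{"translation":[0,0,0],"turn":0}]}}

```text
time: 17.3
position: [0.4937, -0.2287, 0.0999]
eef_rot: [0.009, 1.0, -0.0, 0.0]
contact_force: [0.4, -1.4, 1.0]
gripper_width: 0.0346
```

Call:
{"api": "carry_out", "payload": {"commands": [{"translation":[0,0,0.07],"turn":0},{"translation":[0,0,0],"turn":0}]}}

```text
time: 17.55
position: [0.4937, -0.2287, 0.0993]
eef_rot: [0.009, 1.0, -0.0, -0.0]
contact_force: [0.1, -0.7, 1.2]
gripper_width: 0.034
```

Call:
{"api": "carry_out", "payload": {"commands": [{"translation":[0,0,0.07],"turn":0},{"translation":[0,0,0],"turn":0}]}}

```text
time: 17.8
position: [0.4938, -0.2287, 0.0987]
eef_rot: [0.009, 1.0, -0.0, 0.0]
contact_force: [-0.8, -0.1, 3.2]
gripper_width: 0.0346
```

Call:
{"api": "carry_out", "payload": {"commands": [{"translation":[0,0,0.07],"turn":0},{"translation":[0,0,0],"turn":0}]}}

```text
time: 18.05
position: [0.4938, -0.2287, 0.0985]
eef_rot: [0.009, 1.0, -0.0, 0.0]
contact_force: [-0.9, 0.8, 6.2]
gripper_width: 0.0341
```

Call:
{"api": "carry_out", "payload": {"commands": [{"translation":[0,0,0.07],"turn":0},{"translation":[0,0,0],"turn":0}]}}

```text
time: 18.3
position: [0.494, -0.2288, 0.0983]
eef_rot: [0.009, 1.0, -0.0, 0.001]
contact_force: [-2.1, 0.8, 9.4]
gripper_width: 0.034
```

Call:
{"api": "carry_out", "payload": {"commands": [{"translation":[0,0,0.03],"turn":0},{"translation":[0,0,0],"turn":0},{"translation":[0,0,0],"turn":0}]}}

```text
time: 18.68
position: [0.494, -0.2288, 0.0983]
eef_rot: [0.009, 1.0, -0.0, 0.001]
contact_force: [-2.8, 0.5, 11.0]
gripper_width: 0.034
```

```bash
python3 - <<'E'
from h import *
goto(493,-228,89); snap("wrist","7"); goto(493,-228,89)
cv2.imwrite("pics/c7.png",crop("wrist7",240,170,145,108,5.5))
E
```

```text
t 18.68 p [ 494.  -228.8   98.3] yang 88.99 z [ 0.001 -0.001 -1.   ] j [-0.55  0.39 -0.25  0.92  0.   -0.53] F [-2.8  0.5 11. ] w 34.0
shift cm [ 0.1   0.07 -0.  ] turn -0.0
t 18.73 p [ 494.  -228.7   98.3] yang 88.98 z [ 0.001 -0.001 -1.   ] j [-0.55  0.39 -0.25  0.92  0.   -0.53] F [-3.2  1.8 10.8] w 34.1
shift cm [ 0.1   0.07 -0.  ] turn -0.0
```

Push is ≈12 N with no further travel, so the spacer is home on the pad (underside ≈11.5 mm). Next I ease off, half-open the tongs and withdraw.

Call:
{"api": "carry_out", "payload": {"commands": [{"translation":[0,0,-0.13],"turn":0},{"translation":[0,0,0],"turn":0}]}}

```text
time: 18.98
position: [0.4938, -0.2287, 0.0985]
eef_rot: [0.009, 1.0, -0.0, 0.0]
contact_force: [-0.4, 0.5, 5.2]
gripper_width: 0.034
```

Call:
{"api": "carry_out", "payload": {"commands": [{"translation":[0,0,0],"turn":0},{"translation":[0,0,0],"turn":0},{"translation":[0,0,0],"turn":0},{"translation":[0,0,0],"turn":0}], "hand": 0.015}}

```text
time: 19.48
position: [0.4936, -0.2285, 0.098]
eef_rot: [0.009, 1.0, 0.0, -0.0]
contact_force: [-0.7, -0.6, -0.3]
gripper_width: 0.0418
```

```bash
python3 - <<'E'
from h import *
goto(493,-228,89); snap("wrist","7")
a=crop("wrist7",240,170,145,108,5.5)
cv2.imwrite("pics/c7.png",a)
E
```

```text
t 19.48 p [ 493.6 -228.5   98. ] yang 88.98 z [-0.  0. -1.] j [-0.55  0.39 -0.25  0.92  0.   -0.53] F [-0.7 -0.6 -0.3] w 41.8
shift cm [0.06 0.05 0.  ] turn -0.0
```

View pics/c7.png

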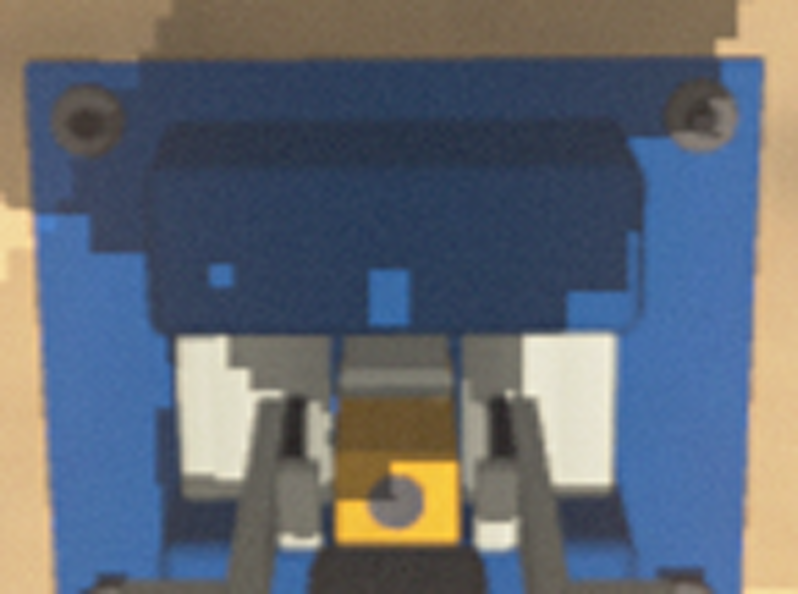

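The tongs are clear on both sides of the spacer (ledges at x 320 and 477, spacer 335–460), which stands in the clip. Lifting and flying back to the stand.

Call:
{"api": "carry_out", "payload": {"commands": [{"translation":[0,0,-0.3],"turn":0},{"translation":[0,0,-0.7],"turn":0},{"translation":[0,0,-1],"turn":0},{"translation":[0,0,-2],"turn":0},{"translation":[0,0,-3],"turn":0},{"translation":[0,0,-2.5],"turn":0},{"translation":[0,0,0],"turn":0}]}}

```text
time: 20.4
position: [0.4954, -0.2297, 0.196]
eef_rot: [0.009, 1.0, -0.001, 0.003]
contact_force: [0.1, -0.1, -2.6]
gripper_width: 0.042
```

```bash
python3 - <<'E'
from h import *
goto(524.0,14.0,105.55)
E
```

```text
t 20.4 p [ 495.4 -229.7  196. ] yang 88.98 z [ 0.005 -0.003 -1.   ] j [-0.55  0.33 -0.09  1.15  0.   -0.53] F [ 0.1 -0.1 -2.6] w 42.0
shift cm [-2.42 24.42 -0.06] turn -0.289
```

Call:
{"api": "carry_out", "payload": {"commands": [{"translation":[-0.24,2.44,0],"turn":0},{"translation":[-0.42,4.22,0],"turn":0},{"translation":[-0.5,5,0],"turn":0},{"translation":[-0.5,5,0],"turn":0},{"translation":[-0.42,4.26,0],"turn":0},{"translation":[-0.34,3.5,0],"turn":0},{"translation":[0,0,0],"turn":-0.1},{"translation":[0,0,0],"turn":-0.1},{"translation":[0,0,0],"turn":-0.089},{"translation":[0,0,0],"turn":0},{"translation":[0,0,0],"turn":0}]}}

```text
time: 21.78
position: [0.5219, 0.0151, 0.1926]
eef_rot: [-0.135, 0.991, 0.0, -0.0]
contact_force: [-0.5, -0.3, -1.4]
gripper_width: 0.0422
```

```bash
python3 - <<'E'
from h import *
goto(524.0,14.0,105.55); snap("wrist","8"); snap("scene","8"); snap("side","8")
# brass/orange mask along the spacer seat in side and scene pictures
o=np.zeros((600,800,3),np.uint8); o[:594,:450]=crop("wrist8",255,120,125,165,3.6)
p=proj("side8",[(.494,-.228,.03)])[0];print(p)
x,y=int(p[0])-28,int(p[1])-30;o[:300,455:795]=cv2.resize(crop("side8",x,y,56,50,6),(340,300))
o[302:598,455:795]=cv2.resize(crop("wrist8",0,0,180,157,2),(340,296))
cv2.imwrite("pics/c8.png",o)
E
```

```text
t 21.77 p [521.9  15.1 192.6] yang 105.46 z [-0.001  0.    -1.   ] j [-0.09  0.29 -0.15  1.14 -0.   -0.36] F [-0.5 -0.3 -1.4] w 42.2
shift cm [-0.18 -0.16 -0.  ] turn -0.002
[384.32927359 352.83413931]
```

View pics/c8.png

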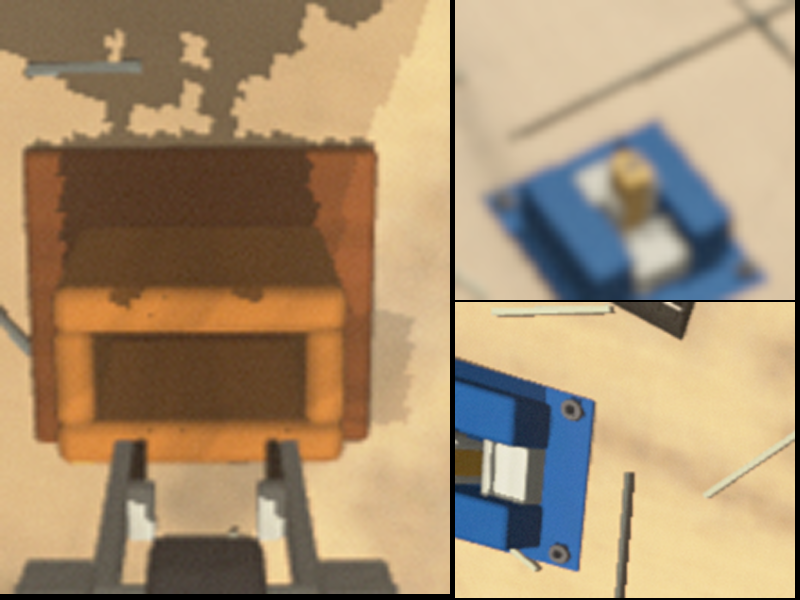

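The spacer stands upright in the blue seat. In the wrist crop the slot (x 93–307, rows 332–422) and the leg tips (x 117–148 and 266–298, row 440) are clear.

```bash
python3 - <<'E'
from h import *
c=lambda a:np.array(a)/3.6+[255,120]
print("slot",tool(ray("wrist8",c([(93,332),(307,332),(305,422),(95,422)]),.068)).tolist())
print("rim outer",tool(ray("wrist8",c([(55,290),(344,290),(342,460),(60,460)]),.068)).tolist())
print("tips",tool(ray("wrist8",c([(117,441),(148,441),(266,441),(298,441)]),.1205)).tolist())
E
```

```text
slot [[8.3, -20.7, 125.0], [8.3, 19.6, 125.0], [-9.6, 19.6, 125.0], [-9.6, -20.8, 125.0]]
rim outer [[16.5, -27.6, 125.0], [16.4, 26.4, 125.0], [-17.4, 27.0, 125.0], [-17.3, -27.8, 125.0]]
tips [[5.0, -13.3, 72.5], [5.0, -8.5, 72.5], [5.0, 9.8, 72.5], [5.0, 14.8, 72.5]]
```

Call:
{"api": "carry_out", "payload": {"commands": [{"translation":[-0.17,-0.14,0],"turn":0},{"translation":[0,0,2],"turn":0},{"translation":[0,0,2],"turn":0},{"translation":[0,0,0],"turn":0},{"translation":[0,0,2],"turn":0},{"translation":[0,0,2],"turn":0},{"translation":[0,0,1.5],"turn":0},{"translation":[0,0,0],"turn":0},{"translation":[0,0,0],"turn":0}]}}

```text
time: 23.05
position: [0.5249, 0.0141, 0.099]
eef_rot: [-0.135, 0.991, -0.0, 0.001]
contact_force: [-0.2, 0.2, -0.4]
gripper_width: 0.0423
```

```bash
python3 - <<'E'
from h import *
goto(524.0,14.0,105.55)
E
```

```text
t 23.05 p [524.9  14.1  99. ] yang 105.54 z [ 0.001 -0.    -1.   ] j [-0.09  0.36 -0.31  0.91  0.   -0.37] F [-0.2  0.2 -0.4] w 42.3
shift cm [ 0.09  0.02 -0.  ] turn -0.0
```

In the slot with no contact (tips ≈27 mm). Lowering the last 2 cm gently.

Call:
{"api": "carry_out", "payload": {"commands": [{"translation":[0,0,0.8],"turn":0},{"translation":[0,0,0.6],"turn":0},{"translation":[0,0,0.4],"turn":0},{"translation":[0,0,0],"turn":0},{"translation":[0,0,0],"turn":0}]}}

```text
time: 23.68
position: [0.5243, 0.0142, 0.0803]
eef_rot: [-0.135, 0.991, -0.0, 0.0]
contact_force: [-0.2, 0.2, -0.6]
gripper_width: 0.0418
```

Call:
{"api": "carry_out", "payload": {"commands": [{"translation":[0,0,0.15],"turn":0},{"translation":[0,0,0.1],"turn":0},{"translation":[0,0,0],"turn":0}]}}

```text
time: 24.05
position: [0.5245, 0.0141, 0.078]
eef_rot: [-0.135, 0.991, -0.0, 0.0]
contact_force: [0.2, 0.1, 0.9]
gripper_width: 0.0422
```

Call:
{"api": "carry_out", "payload": {"commands": [{"translation":[0,0,0],"turn":0},{"translation":[0,0,0],"turn":0},{"translation":[0,0,0],"turn":0},{"translation":[0,0,0],"turn":0},{"translation":[0,0,0],"turn":0},{"translation":[0,0,0],"turn":0}], "hand": -1}}

```text
time: 24.8
position: [0.5243, 0.0142, 0.0777]
eef_rot: [-0.135, 0.991, 0.0, 0.0]
contact_force: [-0.9, -0.7, 0.9]
gripper_width: 0.0854
```

Call:
{"api": "carry_out", "payload": {"commands": [{"translation":[0,0,-0.5],"turn":0},{"translation":[0,0,-1.5],"turn":0},{"translation":[0,0,-3],"turn":0},{"translation":[0,0,-4],"turn":0},{"translation":[0,0,-4],"turn":0},{"translation":[0,0,-2],"turn":0},{"translation":[0,0,0],"turn":0},{"translation":[0,0,0],"turn":0}]}}

```text
time: 25.8
position: [0.5238, 0.0142, 0.2272]
eef_rot: [-0.135, 0.991, 0.0, -0.0]
contact_force: [-0.3, -0.3, -0.6]
gripper_width: 0.0854
```

```bash
python3 - <<'E'
from h import *
goto(524.0,14.0,105.55); snap("wrist","9"); snap("side","9")
o=np.zeros((600,800,3),np.uint8); o[:480,:398]=crop("wrist9",250,120,133,160,3)[:480,:398]
p=proj("side9",[(.494,-.228,.03)])[0];q=proj("side9",[(.5235,.0144,.07)])[0]
for k,(a,b) in enumerate((p,q)): o[k*300:k*300+300,405:765]=crop("side9",int(a)-30,int(b)-25,60,50,6)
cv2.imwrite("pics/c9.png",o)
E
```

```text
t 25.8 p [523.8  14.2 227.2] yang 105.54 z [-0.001  0.    -1.   ] j [-0.09  0.27 -0.07  1.22 -0.   -0.37] F [-0.3 -0.3 -0.6] w 85.4
shift cm [-0.01 -0.02 -0.  ] turn -0.0
```

The viewer is used up, so I'll check numerically instead: the orange plates now against the initial view, and brass at the seat.

```bash
python3 - <<'E'
from h import *
for n in ("wrist1","wrist9"):
    h=cv2.cvtColor(cv2.imread(f"pics/{n}.png"),cv2.COLOR_BGR2HSV)[120:300,230:400]
    m=cv2.inRange(h,(8,230,200),(20,255,255)); k,_,st,ce=cv2.connectedComponentsWithStats(m)
    print(n,"ctr proj",proj(n,[(.5235,.0144,.116)]).round(1).tolist(),[(st[i].tolist(),(ce[i]+[230,120]).round(1).tolist()) for i in range(1,k) if st[i,4]>40])
for n in ("side8","side9"):
    x,y=np.rint(proj(n,[(.494,-.228,.03)])[0]).astype(int);h=cv2.cvtColor(cv2.imread(f"pics/{n}.png"),cv2.COLOR_BGR2HSV)[y-20:y+20,x-20:x+20]
    m=cv2.inRange(h,(10,90,60),(28,255,255));k,_,st,ce=cv2.connectedComponentsWithStats(m);print(n,[(s.tolist(),c.round(1).tolist()) for s,c in zip(st[1:],ce[1:]) if s[4]>4])
E
```

```text
wrist1 ctr proj [[312.2, 227.6]] [([48, 92, 7, 31, 195], [281.3, 225.9]), ([110, 92, 7, 30, 188], [343.0, 225.5])]
wrist9 ctr proj [[312.0, 229.0]] [([46, 93, 8, 31, 195], [280.1, 227.1]), ([109, 93, 8, 31, 182], [342.8, 226.7])]
side8 [([18, 15, 6, 12, 48], [20.6, 20.2])]
side9 [([18, 15, 6, 12, 49], [20.6, 20.2])]
```

The tongs are back in their original pose, upright and open. The spacer is unchanged in the seat. Handing in.

```bash
python3 -c "
from plant import job
print(job.close_job())"
```

```text
the job is handed in; nothing more can be done
None
```

The job is handed in after about 26 s of robot time. The spacer is in the blue seat and the tongs are back upright in their stand.

- **Drawing the spacer:** I took the tongs half-squeezed and closed them on the spacer in the aluminium block with 23 N at the gripper. About 17 N of that should reach the spacer after the springs. The pull showed about 8.7 N at the reading before it came free.
- **Seating it:** The clip took only about 2.5 N of the push, a little under the 3 to 6 N stated. The force then rose with almost no travel, which is the pad, with its top about 11.5 mm above the surface. I held a push of about 12 N; the wrist read 11.0 N, to which I add about 1.3 N for the weight of the tongs and spacer. A sideways force of about 3 N built up during the push and had gone once the tongs were open.
- **Returning the tongs:** They went into the slot without contact and rested with about 2 N before I opened the gripper and moved clear.

**Last checks:**
- **Spacer:** a picture after release showed it upright in the clip. Its image was unchanged from before the tongs went back to the end.
- **Tongs:** the final comparison was by numbers only, because the picture viewer had reached its limit. The orange plates are within about 1 pixel of where they started.
- **Tong width on the spacer:** the gripper read about 34 mm, where 36 mm was expected. I put this down to the rubber pads giving, as the spacer held through the pull and the push.
- **Seat position:** the first, distant estimate was about 3 mm off in y. I corrected it from close up before inserting.

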